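Hang the drilling jig on the jig tree

TASK

First turn the jig tree until its one empty branch points the same way as the pointer on its foot. Then take the drilling jig out of its wooden stand and hang it by its eye on that branch, leaving the branch lined up with the pointer and the jig hanging still. Leave the hammer, the rivet tin and the handle blank where they are.

Things in the scene. Friction and masses are not known exactly. Their poses are not given: they have to be found in the camera images.
- tree_base: foot of the jig tree, fixed to the bench: dark steel disc 170 mm across, 20 mm high, with a 22 mm post up to the turning head. Origin on the turning axis at bench height. A steel bar pointer, flat on the bench (10 mm high), sticks out of the disc along the foot's own -x to 128 mm from the axis, roughly towards the robot.
- tree (a joint): turning head of the tree, vertical axis through the foot's origin, rad, counter-clockwise from above positive. At 0 the empty branch points opposite to the pointer; at +pi or -pi the same way as the pointer. It can go past (stops at +7 and -7), turns stiffly (0.12 N m of friction, about 1.5 N pushed sideways near a branch tip) and stays where it is left.
- branch_mid (a point): point on the axis line of the empty branch, 60 mm from the turning axis, 210 mm above the bench; its x points outward along the branch, its z up. The other three branches each carry a jig like the loose one, fixed on them 62 mm from the axis, flat faces towards and away from the axis, tops 222 mm and undersides 92 mm above the bench.
- branch_tip (a point): outer end of the empty branch, on its axis line, 100 mm from the turning axis, 210 mm above the bench. The four round steel branches, 10 mm thick, stick out level at right angles from a hub 34 mm across (188 to 219 mm above the bench); their last 4 mm bend up by 8 mm (highest point 223 mm above the bench).
- pointer (a point): point on top of the pointer, 100 mm from the turning axis, 10 mm above the bench; straight below the tip of the empty branch when that is lined up
- stand: fixed pale wooden block, 90 (x) x 120 (y) x 50 mm high, origin centre of its underside; an upright slot in its middle, 16 (x) x 56 (y) mm, 40 mm deep, holds the jig upright
- jig: handle drilling jig, plain aluminium plate standing upright in the slot: 12 mm thick (its x), 50 mm wide (its y), 130 mm tall (its z), about 0.19 kg. Origin centre of its lower end, 10 mm above the bench in the stand. Three small brass-bushed holes up the middle, and near the top a large round eye.
- jig_eye (a point): centre of the jig's eye, a 30 mm round hole through its thickness (along the jig's x), 108 mm above its lower end, 22 mm below its top
- hammer: bystander: hammer 200 mm long lying on the bench, wooden handle; origin under its middle
- rivet_tin: bystander: open steel tin, 72 mm across, 45 mm high; origin centre of its underside
- handle_blank: bystander: pale wooden handle blank, 130 x 28 x 22 mm, lying on the bench; origin centre of its underside
There are look-alikes about, which are no part of the job. Several things have the shape of the jig; the one meant has the colours described above.

How it is judged:
By the outcome, as a careful person would: the job done as asked, in the order asked, and still so for the second after the job is handed in, with the robot touching nothing.
It also fails if it takes over 67 s, if anything falls off the work surface, if the arm or the gripper's body presses on something with over 40 N, if the wrist force passes 120 N, or if a joint passes its speed limit or range.

ROBOT

A 6-joint arm with a two-finger parallel gripper is mounted at the origin on the work surface. World frame = base frame: x ahead of the robot, y to its left, z up, the work surface at z = 0. Lengths are in mm, angles in rad, forces in N, time in s.
With the tool pointing down it reaches from about 350 to 875 mm from the base axis. Payload 4.2 kg.
Tool frame: the origin (TCP) lies at the very end of the fingers, on their centre line; the grasp point (between the pads) lies 19 mm behind it; z points along the fingers, y is the line along which they close (so a half turn about z gives the same grasp; the last joint's range is limited). The gripper opens to 85 mm and grips with 20 to 120 N. Pads are 22 mm wide; open, the fingers measure 114 mm over their backs; the gripper's body (76 mm by 85 mm) begins 54 mm behind the grasp point. The pads swing forward as they close: fully open they stand 13 mm farther back than shut.
Start: joints at [0.259, 0.385, 0.008, 0, -1.194, -0.259], TCP at [624.979, 0.025, 196.112] pointing down, gripper open.
Joint ranges: [-3.14, 3.14], [-1.21, 2.06], [-1.07, 1.41], [-3.16, 2.05], [-2.99, -0.16], [-3.1, 3.1]. Speed limits (rad/s): [2.79, 2.79, 3.14, 3.14, 3.14, 3.14].

INTERFACE

Orientations are given as a unit quaternion [x, y, z, w].
In Python, from bench import arm gives the robot as it stands. The module is installed in compiled form; this text tells all that it offers.
- The arm moves only by the tool drive_tool, never from a script. Its argument "targets" is a list of rows, each a list of 5 numbers: the closure, from -1 (fully open) to 1 (shut), then the shift along the tool's x, y, z in mm, then the turn about the tool's z in degrees. In form: [[grip, tx, ty, tz, roll], ...]. A call has 1 to 12 rows; each row is the pose to reach, as a shift and turn from the pose commanded when the call began, along the tool's axes at that moment; what a row does not reach only later rows make up. A row lasts 1/10 s, in which the tool goes at most 50 mm and 8.59 degrees, less where a joint would pass 70% of its speed; a pose out of reach is approached as far as the arm can. A call with a gripper value outside its range is refused whole. The fingers move at their own pace and stop on an object; the grip force is fixed at half the most. Time passes only in rows, so rows that repeat a pose let the fingers close. It gives the time, the measured TCP pose, the force, the opening and the grip force at its end, in the units of the state.
- arm.read_state(): the state, without advancing time (a new reading comes with each control period).
- arm.get_image(name): name is "scene" or "side" or "wrist"; returns the picture (480x640x3 uint8, blue, green, red); there is no depth.
- arm.camera_params(name): a dict with "fov_y" (degrees; the focal length in pixels is half the picture's height over the tangent of half this angle, whatever the lens; pixels are square), "cx", "cy" (the principal point, pixels), "rvec" (rotation vector, rad) and "tvec" (3), from world to camera coordinates, as OpenCV has them; the wrist camera has in their place "tool_from_camera" (4x4, takes a point from camera to tool coordinates, whose origin is the TCP and whose axes are the flange's). Camera axes: x right, y down, z forward; pixel columns grow to the right and rows downward; lengths in mm; the calibration is good to about 2 mm. A picture is of the moment at which its call begins: read the wrist's pose just before it. camera_params takes no time and is no camera call.
- arm.job_done(): hands the job in; it is judged then, once.
The state is a dict: "clock": time; "joints": joint angles; "joint_vel": joint speeds; "joint_efforts": joint torques, N m; "position": TCP position; "ee_rot": TCP orientation; "contact_force": force on the tool from outside, world axes, zero at the start; "wrist_torque": the same for the moment, N m; "gripper_width": finger opening in mm; "grasp_force": force on a finger pad.
Only numpy, scipy, OpenCV 4.12 (cv2) and the standard library are available. Lean on these libraries where they do the work, as an engineer would, in place of code of your own. Each camera call takes 0.05 s, during which the arm holds its last target. There are 200 camera calls.

## Working session

There is one attempt and no reset: what is moved stays moved. The work goes in short steps, Python scripts to look and compute and a tool call to move; the robot and the scene stay as the last step left them, time stands still between calls to the robot, and variables do not carry over. Pictures are saved under pics/ and viewed, at most 10 in all, crops included, and the job is handed in when it is done.

Besides the shell and the picture viewer there is one more tool, called after "Emit:" by a JSON object that holds its "op" and its "data", one argument or row to a line. drive_tool: Moves the arm, as the interface text tells. Its arguments: {"type":"object","properties":{"targets":{"type":"array","items":{"type":"array","items":{"type":"number"}}}},"required":["targets"]}

```bash
mkdir -p pics; python3 - <<'E'
from bench import arm
import cv2
for n in ("scene","side"):
    cv2.imwrite(f"pics/{n}0.png",arm.get_image(n)); print(n,arm.camera_params(n))
s=arm.read_state(); print(s)
cv2.imwrite("pics/wrist0.png",arm.get_image("wrist")); print(arm.camera_params("wrist"))
E
```

```text
scene {'fov_y': 45.3281390237006, 'cx': 318.5850311148862, 'cy': 230.40019157835184, 'rvec': array([ 0.86344239,  2.7793944 , -0.72589848]), 'tvec': array([ 502.22191563, -260.60814071, 1358.27748235])}
side {'fov_y': 47.57936161538652, 'cx': 319.85224046317296, 'cy': 241.28755938246996, 'rvec': array([ 0.6855434 , -2.48926214,  1.27327009]), 'tvec': array([546.24449041, 306.46888751, 719.4145435 ])}
{'clock': 0.1, 'joints': array([ 2.58606047e-01,  3.85504729e-01,  6.76150341e-03, -4.23341931e-04,
       -1.19400962e+00, -2.58634373e-01]), 'joint_vel': array([ 0.00042475, -0.00107056,  0.0021659 ,  0.00293568, -0.00139572,
        0.00025133]), 'joint_efforts': array([-2.41840362e-04, -3.93318665e+01,  1.88929778e+01,  4.19793829e+00,
       -2.58899068e-03, -3.31562532e-06]), 'position': array([6.24408084e+02, 1.33817323e-02, 1.95117256e+02]), 'ee_rot': array([-7.07041205e-01,  7.07171647e-01,  6.61894439e-04, -7.46724020e-04]), 'contact_force': array([0.11712158, 0.03681155, 0.64704274]), 'wrist_torque': array([-0.0128584 ,  0.06325513,  0.01042236]), 'grasp_force': 0.0, 'gripper_width': 85.453548927916}
{'fov_y': 63.27613045304056, 'cx': 324.4153239566715, 'cy': 229.90532988646964, 'tool_from_camera': array([[-1.79565443e-04, -9.63643194e-01, -2.67192369e-01,
         6.82115791e+01],
       [ 9.99999688e-01,  3.23482946e-05, -7.88711152e-04,
        -5.55648336e-01],
       [ 7.68679351e-04, -2.67192427e-01,  9.63642888e-01,
        -1.78782227e+02],
       [ 0.00000000e+00,  0.00000000e+00,  0.00000000e+00,
         1.00000000e+00]])}
```

View pics/scene0.png

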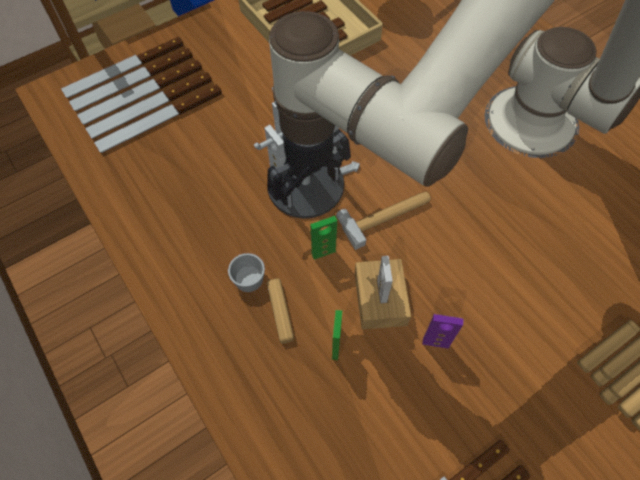

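View pics/side0.png

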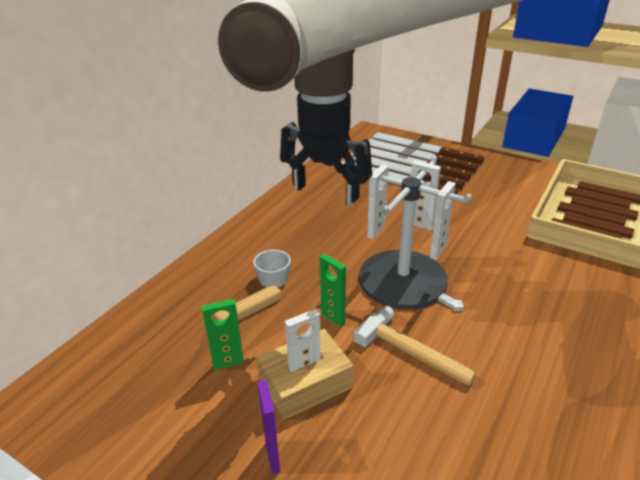

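The scene view shows the stand with the jig at about (385,285). In the side view, the tree hub is at (411,187), the pointer tip at (460,304) and the jig at (303,340). I'll zoom in on the tree.

```bash
python3 - <<'E'
import cv2,numpy as np
a=cv2.imread("pics/side0.png")
c1=cv2.resize(a[150:320,340:490],None,fx=3.4,fy=3.4,interpolation=cv2.INTER_CUBIC)[:, :400*2]
c2=cv2.resize(a[300:420,245:365],None,fx=2.3,fy=2.3,interpolation=cv2.INTER_CUBIC)
out=np.zeros((590,800,3),np.uint8); out[:c1.shape[0],:c1.shape[1]]=c1; out[:c2.shape[0],520:520+c2.shape[1]]=c2
cv2.imwrite("pics/c.png",out)
open("h.py","w").write('''
import numpy as np,cv2
from scipy.spatial.transform import Rotation as R
from bench import arm
def cam(n,st=None):
    p=arm.camera_params(n); f=240/np.tan(np.radians(p["fov_y"]/2))
    K=np.array([[f,0,p["cx"]],[0,f,p["cy"]],[0,0,1]])
    if n=="wrist":
        T=np.eye(4);T[:3,:3]=R.from_quat(st["ee_rot"]).as_matrix();T[:3,3]=st["position"]
        W=np.linalg.inv(T@p["tool_from_camera"]); return K,W[:3,:3],W[:3,3]
    return K,R.from_rotvec(p["rvec"]).as_matrix(),np.array(p["tvec"])
def proj(c,X):
    K,r,t=c; x=(np.atleast_2d(X)@r.T+t)@K.T; return x[:,:2]/x[:,2:]
def onz(c,uv,z):
    K,r,t=c; d=r.T@np.linalg.inv(K)@[uv[0],uv[1],1]; o=-r.T@t; return o+d*(z-o[2])/d[2]
''')
from h import *
S=cam("side");C=cam("scene")
print("hub",onz(S,(411,187),210),"pt tip",onz(S,(460,304),5),"disc",onz(S,(403,279),20))
print("scene disc",onz(C,(306,186),20),"stand",[onz(C,u,50).round(0) for u in [(356,263),(403,260),(411,321),(361,328)]])
E
```

```text
hub [ 539.75905988 -142.3565171   210.        ] pt tip [ 421.33316868 -131.60229179    5.        ] disc [ 533.40484471 -127.95307428   20.        ]
scene disc [ 548.06812301 -136.67860738   20.        ] stand [array([578.,  86.,  50.]), array([499., 133.,  50.]), array([565., 240.,  50.]), array([649., 198.,  50.])]
```

View pics/c.png

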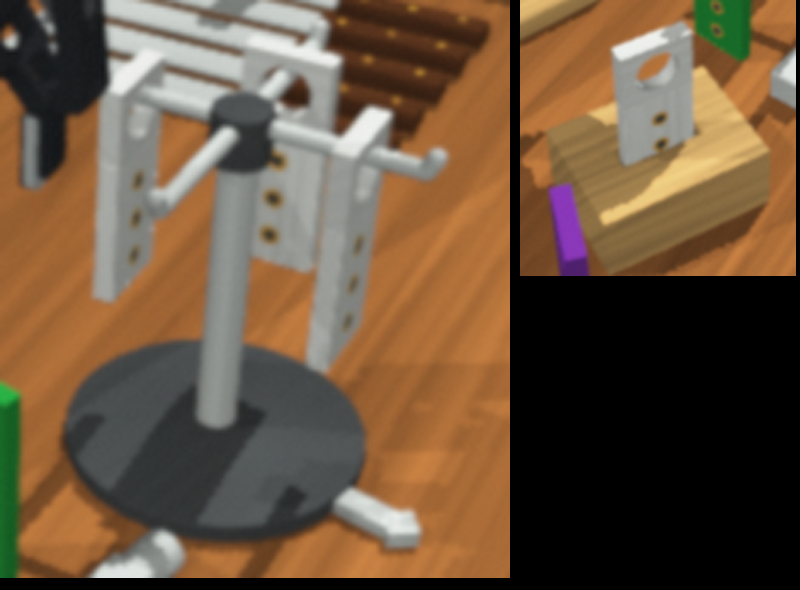

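View pics/wrist0.png

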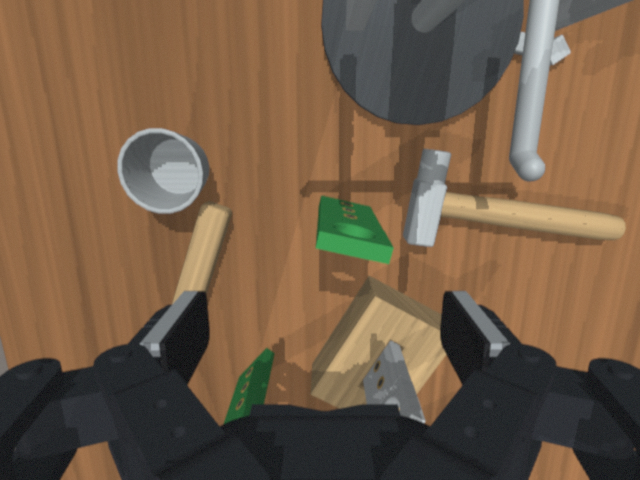

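The wrist view shows the empty branch's tip at (527,165) pointing towards +y. The pointer is at (565,48) and the jig tree's disc is centred near (422,23). I'll fit the poses to these pixels.

```bash
cat > fit.py <<'E'
from h import *
from scipy.optimize import least_squares
st={"position":np.array([624.408,0.0134,195.117]),"ee_rot":np.array([-.707041,.707172,.000662,-.000747])}
S=cam("side");C=cam("scene");W=cam("wrist",st)
u=lambda a:np.array([np.cos(a),np.sin(a),0])
def tree(p):
    o=np.array([p[0],p[1],0]);q,b=p[2],p[3]
    z=lambda h:np.array([0,0,h])
    return [(S,o+z(219),(411.2,181.5)),(S,o+z(20),(403.8,274.5)),(S,o+u(q)*128+z(5),(463.5,306)),
      (S,o+u(b)*99+z(216),(386.5,207.5)),(S,o+u(b-np.pi/2*-1)*99+z(218),(468.8,196)),
      (W,o+u(b)*99+z(216),(528,166)),(W,o+z(20),(422,23)),(W,o+u(q)*128+z(5),(568,48))]
res=lambda p,f:np.concatenate([(proj(c,X)[0]-m) for c,X,m in f(p)])
r=least_squares(res,[540,-136,np.pi,np.pi/2],args=(tree,),loss="soft_l1")
print("tree",r.x[:2].round(1),"pointer deg",np.degrees(r.x[2]),"branch deg",np.degrees(r.x[3]));print(res(r.x,tree).reshape(-1,2).round(1))
def stand(p):
    o=np.array([p[0],p[1],50]);x,y=u(p[2]),u(p[2]+np.pi/2)
    return [(c,o+sx*45*x+sy*60*y,m) for c,ms in ((S,[(352.8,365.2),(324.6,329.6),(257.2,356.5),(282,397.8)]),(C,[(403,260),(356,263),(361,328),(409,321)]))
      for (sx,sy),m in zip([(-1,-1),(1,-1),(1,1),(-1,1)],ms)]
r=least_squares(res,[573,164,-.54],args=(stand,),loss="soft_l1")
print("stand",r.x[:2].round(1),np.degrees(r.x[2]));print(res(r.x,stand).reshape(-1,2).round(1))
o=np.array([*r.x[:2],0]);x,y=u(r.x[2]),u(r.x[2]+np.pi/2)
print("jig top corners side",proj(S,[o+a*6*x+b*25*y+[0,0,140] for a in(-1,1) for b in(-1,1)]).round(1).tolist())
print("scene",proj(C,[o+a*6*x+b*25*y+[0,0,140] for a in(-1,1) for b in(-1,1)]).round(1).tolist())
print("purple top",onz(C,(443,320),130).round(),"green1",onz(C,(338,313),130).round(),"green2",onz(C,(323,222),130).round())
E
python3 fit.py
```

```text
tree [ 541.2 -149.6] pointer deg 171.34534430101326 branch deg 88.93885147162644
[[ 1.1 -1.2]
 [ 0.1 -3. ]
 [-0.2 -0.3]
 [-0.5  0.9]
 [-0.5  0.1]
 [ 0.1  1.1]
 [ 4.4 -4.1]
 [-2.2 -0.2]]
stand [569.7 160.3] -30.758994798088985
[[ 0.1  1. ]
 [-0.2 -0.8]
 [-1.6 -0.8]
 [-2.  -0.2]
 [-1.   0.1]
 [ 0.3 -0.2]
 [ 1.4 -7. ]
 [ 1.7 -3. ]]
jig top corners side [[319.0, 314.1], [287.3, 326.1], [315.1, 309.1], [283.7, 320.9]]
scene [[389.0, 256.7], [392.5, 282.2], [382.3, 257.1], [385.7, 282.7]]
purple top [546. 286. 130.] green1 [686. 174. 130.] green2 [605.  11. 130.]
```

Emit:
{"op": "drive_tool", "data": {
  "targets": [
    [0.1,0,0,-40,0],
    [0.1,0,0,-60,0],
    [0.1,25,30,-60,0],
    [0.1,50,60,-60,0],
    [0.1,70,82,-60,0],
    [0.1,70,82,-60,0],
    [0.1,70,82,-60,0],
    [0.1,70,82,-30,0],
    [0.1,70,82,0,0],
    [0.1,70,82,10,0],
    [0.1,70,82,10,0]
  ]
}}

```text
clock: 1.25
position: [542.6, -69.6, 184.3]
ee_rot: [0.707, -0.707, -0.001, 0.002]
contact_force: [-0.1, 0.2, 0.7]
gripper_width: 38.5
grasp_force: 0.0
```

```bash
python3 - <<'E'
from h import *
st=arm.read_state(); w=arm.get_image("wrist"); s=arm.get_image("side")
print(st["position"],st["contact_force"])
o=np.zeros((600,800,3),np.uint8); o[:360,:480]=cv2.resize(w,(480,360)); o[:600,480:]=cv2.resize(s[80:320,340:468],(320,600))
cv2.imwrite("pics/a1.png",o)
E
```

```text
[542.63198576 -69.62042108 184.31801329] [-0.14630923  0.15841857  0.74788703]
```

View pics/a1.png

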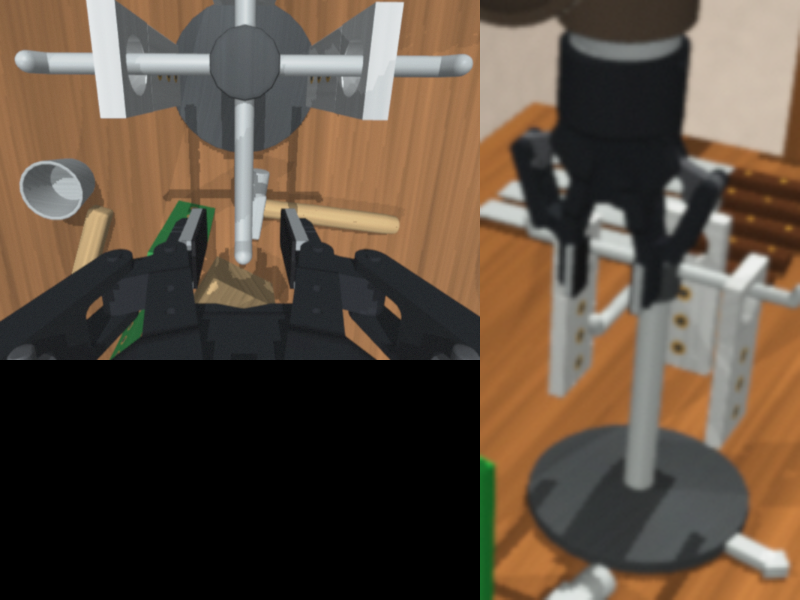

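The branch sits centred between the fingers: hub at (245,62) and tip at (243,255) in the 0.75-scale wrist view. I'll refine the axis from this close view and work out the arc.

```bash
python3 - <<'E'
from h import *
st=arm.read_state(); W=cam("wrist",st)
a=onz(W,(245.5/.75,62/.75),219); t=onz(W,(243.5/.75,255/.75),214)
l=onz(W,(22/.75,61/.75),216); r=onz(W,(465/.75,65/.75),216)
print(a,t,l,r, np.degrees(np.arctan2(*(t-a)[1::-1])), np.degrees(np.arctan2(*(l-r)[1::-1])))
ax=np.array([541.2,-149.6]); 
for ax in (ax,a[:2]):
  d=np.array([542.6,-69.6])-ax
  for k in range(0,83,8):
    c,s=np.cos(np.radians(k)),np.sin(np.radians(k)); m=np.array([[c,-s],[s,c]])@d-d
    print(-k, "tx %.1f ty %.1f"%(-m[1],-m[0]),end="; ")
  print()
E
```

```text
[ 543.91916009 -151.35516892  219.        ] [544.77902072 -45.73283631 214.        ] [ 651.6943738  -152.02995116  216.        ] [ 438.03111079 -150.32372885  216.        ] 89.53357120690829 -0.457529561066936
0 tx -0.0 ty -0.0; -8 tx 0.6 ty 11.1; -16 tx 2.7 ty 22.1; -24 tx 6.3 ty 32.7; -32 tx 11.4 ty 42.6; -40 tx 17.8 ty 51.8; -48 tx 25.4 ty 59.9; -56 tx 34.1 ty 66.9; -64 tx 43.7 ty 72.7; -72 tx 53.9 ty 77.1; -80 tx 64.7 ty 79.9; 
0 tx -0.0 ty -0.0; -8 tx 1.0 ty 11.4; -16 tx 3.5 ty 22.5; -24 tx 7.6 ty 33.1; -32 tx 13.1 ty 43.1; -40 tx 20.0 ty 52.2; -48 tx 28.0 ty 60.3; -56 tx 37.1 ty 67.2; -64 tx 47.1 ty 72.7; -72 tx 57.7 ty 76.8; -80 tx 68.9 ty 79.4;
```

Emit:
{"op": "drive_tool", "data": {
  "targets": [
    [0.67,0,0,0,0],
    [0.67,0,0,0,0],
    [0.67,0,0,0,0],
    [0.67,0,0,0,0]
  ]
}}

```text
clock: 1.75
position: [543.2, -70.0, 186.6]
ee_rot: [-0.707, 0.707, -0.0, 0.0]
contact_force: [-0.0, 0.5, 0.3]
gripper_width: 14.2
grasp_force: 0.0
```

Emit:
{"op": "drive_tool", "data": {
  "targets": [
    [0.67,0.8,11.3,0,-8],
    [0.67,3.1,22.3,0,-16],
    [0.67,7,32.9,0,-24],
    [0.67,12.2,42.9,0,-32],
    [0.67,18.9,52,0,-40],
    [0.67,26.7,60.1,0,-48],
    [0.67,35.6,67,0,-56],
    [0.67,45.4,72.7,0,-64],
    [0.67,55.8,77,0,-72],
    [0.67,66.8,79.7,0,-80],
    [0.67,66.8,79.7,0,-80],
    [0.67,66.8,79.7,0,-80]
  ]
}}

```text
clock: 2.95
position: [463.3, -136.8, 186.3]
ee_rot: [0.996, -0.089, 0.0, -0.0]
contact_force: [0.5, -0.3, 0.3]
gripper_width: 14.2
grasp_force: 0.0
```

```bash
python3 - <<'E'
from h import *
st=arm.read_state(); w=arm.get_image("wrist"); s=arm.get_image("side")
print(st["position"].tolist(),st["ee_rot"].tolist(),st["contact_force"])
cv2.imwrite("pics/w2.png",w);cv2.imwrite("pics/s2.png",s)
o=np.zeros((600,800,3),np.uint8); o[:360,:480]=cv2.resize(w,(480,360)); o[:600,480:]=cv2.resize(s[120:320,370:477],(320,600),interpolation=cv2.INTER_CUBIC)
cv2.imwrite("pics/a2.png",o)
E
```

```text
[463.3350598955153, -136.79687785905367, 186.2536482760718] [0.996038785981691, -0.08891963315351907, 0.00018291901162386905, -4.6910531187988645e-05] [ 0.46046169 -0.27515464  0.25258752]
```

View pics/a2.png

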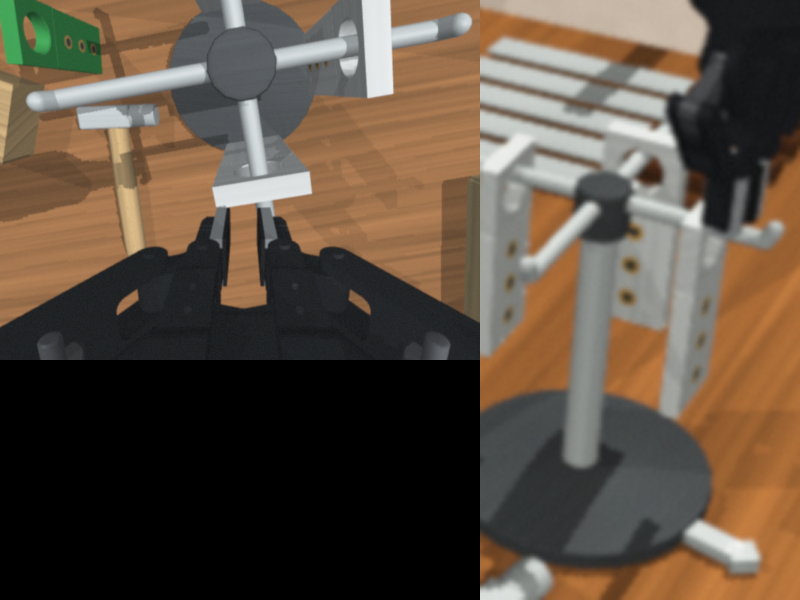

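```bash
python3 - <<'E'
from h import *
S=cam("side")
for z in (186,200,215,230,240): print(z,proj(S,[[520,-70,z],[564,-70,z],[542,-70,z]]).round().tolist(), proj(S,[[582,0,z+10],[668,0,z+10]]).round().tolist())
print("now",[ (z,proj(S,[463.3,-136.8,z]).round().tolist()) for z in (186,200,220,240)])
print("tip now",proj(S,[543.5,-50,214]),proj(S,[543.5,-70,210]))
W=cam("wrist",arm.read_state());f=lambda x,y,z:onz(W,(x/.75,y/.75),z).round(1)
print(f(241,62,219),f(32,100,216),f(467,22,216))
E
```

```text
186 [[403.0, 222.0], [379.0, 215.0], [391.0, 219.0]] [[349.0, 227.0], [303.0, 213.0]]
200 [[404.0, 215.0], [379.0, 208.0], [391.0, 211.0]] [[349.0, 220.0], [303.0, 206.0]]
215 [[404.0, 207.0], [379.0, 200.0], [392.0, 204.0]] [[349.0, 212.0], [302.0, 198.0]]
230 [[405.0, 199.0], [380.0, 192.0], [392.0, 195.0]] [[349.0, 204.0], [302.0, 190.0]]
240 [[406.0, 194.0], [380.0, 187.0], [393.0, 190.0]] [[349.0, 198.0], [302.0, 184.0]]
now [(186, [[451.0, 212.0]]), (200, [[452.0, 205.0]]), (220, [[454.0, 195.0]]), (240, [[455.0, 184.0]])]
tip now [[385.50244905 209.54517627]] [[390.77116389 205.90502142]]
[ 544.1 -150.1  219. ] [545.2 -45.1 216. ] [ 543.2 -256.3  216. ]
```

```bash
python3 - <<'E'
import cv2
s=cv2.imread("pics/s2.png")[100:320,350:500]
cv2.imwrite("pics/a3.png",cv2.resize(s,None,fx=2.7,fy=2.7,interpolation=cv2.INTER_CUBIC))
E
```

```text
(no output)
```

View pics/a3.png

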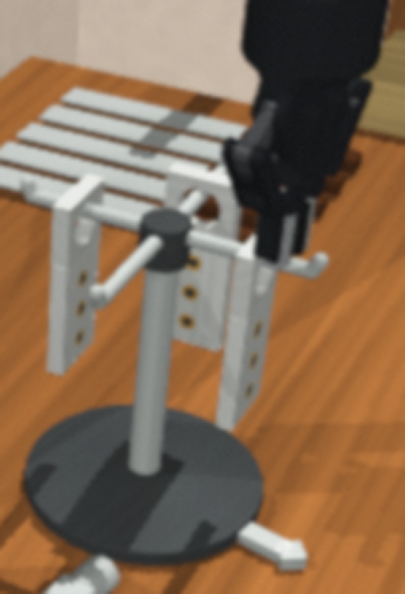

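```bash
python3 - <<'E'
from h import *
p=arm.camera_params("wrist");K=cam("wrist",arm.read_state())[0]
T=np.linalg.inv(p["tool_from_camera"])
for z in (0,-10,-20,-30,-40): print(z,[(0.75*proj((K,T[:3,:3],T[:3,3]),[x,y,z])[0]).round().tolist() for x in(11,-11) for y in (-7,7)],"open38",[(0.75*proj((K,T[:3,:3],T[:3,3]),[x,19,z])[0]).round().tolist() for x in(11,-11)])
E
```

```text
0 [[232.0, 184.0], [254.0, 184.0], [232.0, 216.0], [253.0, 216.0]] open38 [[272.0, 184.0], [271.0, 216.0]]
-10 [[231.0, 189.0], [254.0, 189.0], [232.0, 222.0], [254.0, 222.0]] open38 [[274.0, 189.0], [273.0, 222.0]]
-20 [[231.0, 195.0], [255.0, 195.0], [231.0, 230.0], [254.0, 230.0]] open38 [[276.0, 195.0], [275.0, 230.0]]
-30 [[230.0, 201.0], [256.0, 201.0], [230.0, 238.0], [255.0, 238.0]] open38 [[278.0, 201.0], [276.0, 238.0]]
-40 [[229.0, 208.0], [256.0, 208.0], [230.0, 247.0], [256.0, 247.0]] open38 [[280.0, 208.0], [279.0, 247.0]]
```

Both cameras show that the finger ends sit about 33 mm behind the reported TCP. The fingers therefore passed just over the branch, with no contact. I'll go back and work 36 mm lower.

Emit:
{"op": "drive_tool", "data": {
  "targets": [
    [0.4,0,0,-30,0],
    [0.4,7,-8,-30,8],
    [0.4,14,-16,-30,16],
    [0.4,21,-24,-30,24],
    [0.4,28,-32,-30,32],
    [0.4,35,-40,-30,40],
    [0.4,42,-48,-30,48],
    [0.4,49,-56,-30,56],
    [0.4,56,-64,-30,64],
    [0.4,63,-72,-30,72],
    [0.4,68.2,-79.4,-30,80],
    [0.4,68.2,-79.4,-30,80]
  ]
}}

```text
clock: 4.25
position: [544.9, -69.3, 215.8]
ee_rot: [0.707, -0.707, -0.0, 0.0]
contact_force: [-0.8, -0.3, -0.0]
gripper_width: 25.7
grasp_force: 0.0
```

Emit:
{"op": "drive_tool", "data": {
  "targets": [
    [0.4,0,0,30,0],
    [0.4,0,0,50,0],
    [0.4,0,0,66,0],
    [0.67,0,0,66,0],
    [0.67,0,0,66,0],
    [0.67,0,0,66,0]
  ]
}}

```text
clock: 4.85
position: [545.0, -70.4, 151.4]
ee_rot: [0.707, -0.707, 0.001, -0.001]
contact_force: [0.1, 1.1, 0.3]
gripper_width: 14.3
grasp_force: 0.1
```

Emit:
{"op": "drive_tool", "data": {
  "targets": [
    [0.67,0.6,11.1,0,-8],
    [0.67,2.7,22.1,0,-16],
    [0.67,6.3,32.7,0,-24],
    [0.67,11.4,42.6,0,-32],
    [0.67,17.8,51.8,0,-40],
    [0.67,25.4,59.9,0,-48],
    [0.67,34.1,66.9,0,-56],
    [0.67,43.7,72.7,0,-64],
    [0.67,53.9,77.1,0,-72],
    [0.67,64.7,79.9,0,-80],
    [0.67,64.7,79.9,0,-80],
    [0.67,64.7,79.9,0,-80]
  ]
}}

```text
clock: 6.05
position: [464.8, -135.2, 150.9]
ee_rot: [0.996, -0.089, 0.001, -0.0]
contact_force: [-0.2, -0.3, -0.4]
gripper_width: 13.9
grasp_force: 0.0
```

```bash
python3 - <<'E'
from h import *
st=arm.read_state(); w=arm.get_image("wrist"); s=arm.get_image("side")
print(st["position"].tolist(),st["ee_rot"].tolist(),st["contact_force"])
cv2.imwrite("pics/w3.png",w);cv2.imwrite("pics/s3.png",s)
o=np.zeros((600,800,3),np.uint8); o[:360,:480]=cv2.resize(w,(480,360)); o[:600,480:]=cv2.resize(s[120:320,370:477],(320,600),interpolation=cv2.INTER_CUBIC)
cv2.imwrite("pics/a4.png",o)
E
```

```text
[464.848464178898, -135.1754265627546, 150.93405660778038] [0.9960568337613688, -0.08871269654747552, 0.0009156828198326947, -5.397708635290777e-05] [-0.15221662 -0.25944012 -0.35241198]
```

View pics/a4.png

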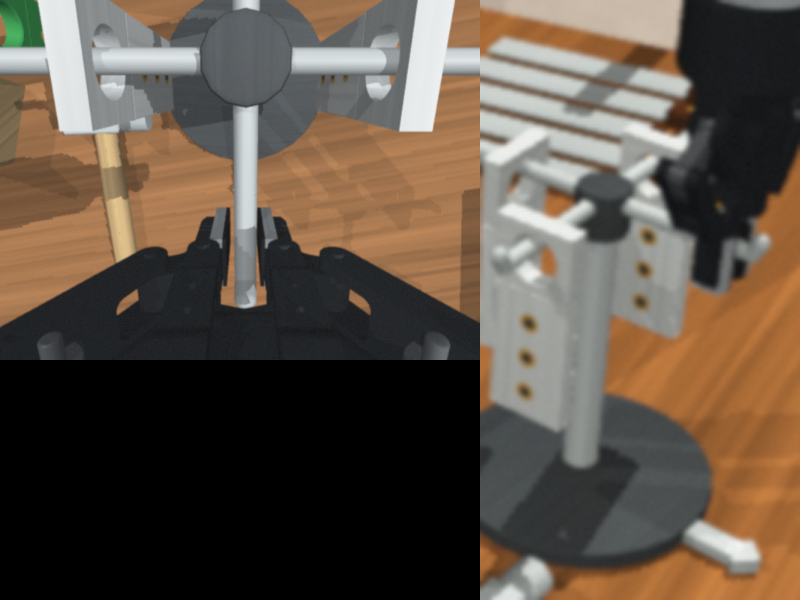

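The empty branch is now between the fingers, running vertically in the wrist view from (245,100) to (245,300). I'll back off upward and sideways to see the pointer and the branch together.

Emit:
{"op": "drive_tool", "data": {
  "targets": [
    [0.4,0,0,0,0],
    [0.4,0,0,0,0],
    [0.2,0,0,-40,0],
    [0.0,0,0,-80,0],
    [-0.2,0,-20,-120,0],
    [-0.4,10,-50,-150,0],
    [-0.6,20,-80,-160,0],
    [-0.6,20,-80,-160,0],
    [-0.6,20,-80,-160,0],
    [-0.6,20,-80,-160,0],
    [-0.6,20,-80,-160,0]
  ]
}}

```text
clock: 7.25
position: [497.3, -60.4, 309.5]
ee_rot: [0.996, -0.088, -0.001, 0.0]
contact_force: [0.0, 0.0, 0.7]
gripper_width: 67.9
grasp_force: 0.0
```

```bash
python3 - <<'E'
from h import *
st=arm.read_state(); w=arm.get_image("wrist")
print(st["position"].tolist(),st["ee_rot"].tolist())
np.savez("st4.npz",position=st["position"],ee_rot=st["ee_rot"])
cv2.imwrite("pics/w4.png",w)
W=cam("wrist",st)
print(proj(W,[[543,-150.3,219],[444,-133,214],[416,-131,5],[543,-150,20]]))
cv2.imwrite("pics/a5.png",cv2.resize(w,(800,600),interpolation=cv2.INTER_CUBIC))
E
```

```text
[497.30504255831676, -60.40414044344245, 309.4917790757187] [0.9961510662077778, -0.08765007185208913, -0.0006898121869877286, 0.00020580713763571298]
[[443.61442894 133.71781034]
 [431.04055734 270.90210314]
 [388.73811411 231.16975736]
 [392.69959493 128.50612144]]
```

View pics/a5.png

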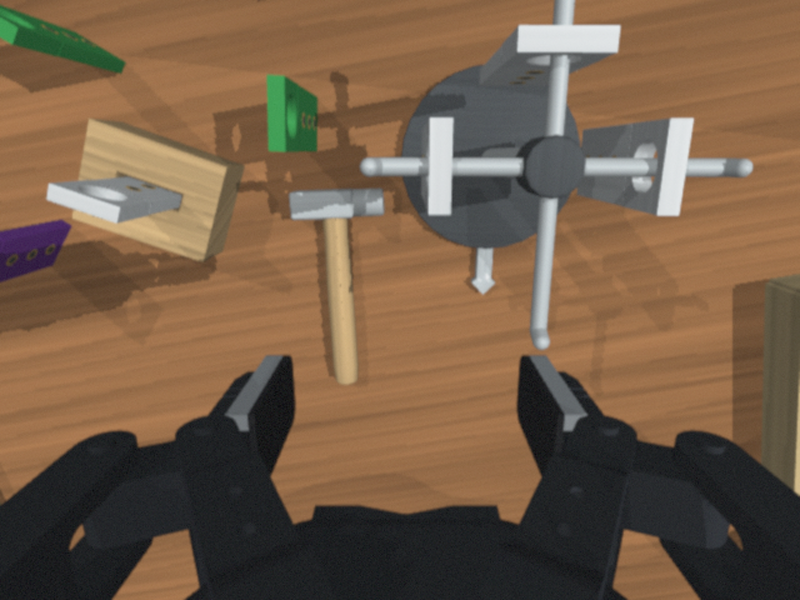

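The wrist view shows the hub at (555,166), the branch tip at (541,340), the pointer tip at (484,294) and the disc centred near (492,156), in the 1.25-scale picture. The stand is at (155,190).

```bash
cat > m.py <<'E'
from h import *
from scipy.optimize import least_squares
W=cam("wrist",np.load("st4.npz"))
f=lambda x,y,z:onz(W,((x+.5)/1.25-.5,(y+.5)/1.25-.5),z)
ang=lambda v:np.degrees(np.arctan2(v[1],v[0]))
h=f(555,166,219);t=f(541,340,216);l=f(369,167,216);r=f(745,167,216);p=f(484,294,6);p0=f(485,250,10);d=f(492,156,20)
print("hub",h.round(1),"disc",d.round(1),"tips mid",((l+r)/2).round(1))
print("branch",t.round(1),ang(t-h),"L/R",ang(r-l)+90+180,np.linalg.norm(t-h))
print("pointer",p.round(1),ang(p-h),ang(p-d),ang(p-p0),np.linalg.norm((p-h)[:2]),np.linalg.norm((p-d)[:2]))
# disc rim points
w=cv2.imread("pics/w4.png");K,R_,T_=W
for s in [(402,156),(404,175),(420,100),(430,230),(490,249),(492,64),(560,225),(450,75),(415,205),(455,243),(530,242)]: 
    q=f(*s,20); print(s,q[:2].round(1),round(float(np.linalg.norm((q-d)[:2])),1))
# jig top (z=140) and stand top corners
for s,z in [((91,119),50),((242,164),50),((207,261),50),((73,218),50),((48,184),140),((57,201),140),((121,221),140),((116,206),140)]: print(s,f(*s,z).round(1))
E
python3 m.py
```

```text
hub [ 543.6 -150.6  219. ] disc [ 547.1 -151.5   20. ] tips mid [ 542.7 -152.5  216. ]
branch [ 443.9 -133.7  216. ] 170.41241442145895 L/R 169.93048096565414 101.21872487701987
pointer [ 411.4 -128.1    6. ] 170.36301884078134 170.22895839052995 171.9544441605374 134.07119684060046 137.62921958551107
(402, 156) [561.7 -69.2] 83.6
(404, 175) [544.4 -68. ] 83.5
(420, 100) [606.8 -93.8] 83.0
(430, 230) [489.  -83.6] 89.3
(490, 249) [ 460.3 -138.3] 87.7
(492, 64) [ 625.1 -161.5] 78.7
(560, 225) [ 471.8 -207.8] 94.0
(450, 75) [ 622.7 -123.6] 80.6
(415, 205) [515.1 -73.4] 84.3
(455, 243) [ 472.2 -105.5] 87.9
(530, 242) [ 460.4 -177.6] 90.5
(91, 119) [638.1 185.9  50. ]
(242, 164) [579.7  69.2  50. ]
(207, 261) [501.5 123.7  50. ]
(73, 218) [560.6 230.9  50. ]
(48, 184) [587.2 177.3 140. ]
(57, 201) [574.9 175.4 140. ]
(121, 221) [553.5 135.6 140. ]
(116, 206) [564.3 135.6 140. ]
```

Emit:
{"op": "drive_tool", "data": {
  "targets": [
    [-1,5,-38,0,3],
    [-1,11,-76,10,6],
    [-1,17,-114,20,9],
    [-1,22,-152,30,13],
    [-1,28,-190,30,16],
    [-1,33,-228,30,19.4],
    [-1,33,-228,30,19.4],
    [-1,33,-228,30,19.4],
    [-1,33,-228,30,19.4]
  ]
}}

```text
clock: 8.2
position: [569.8, 157.9, 280.1]
ee_rot: [0.967, -0.254, -0.0, 0.0]
contact_force: [-0.0, 0.3, 0.5]
gripper_width: 85.4
grasp_force: 0.0
```

```bash
python3 - <<'E'
from h import *
st=arm.read_state(); w=arm.get_image("wrist"); np.savez("st5.npz",position=st["position"],ee_rot=st["ee_rot"])
print(st["position"].tolist(),st["ee_rot"].tolist())
cv2.imwrite("pics/w5.png",w); W=cam("wrist",st)
x,y=np.array([np.cos(-.515),np.sin(-.515),0]),np.array([np.sin(.515),np.cos(.515),0])
o=np.array([570,158,0])
print(proj(W,[o+a*6*x+b*25*y+[0,0,140] for a in(-1,1) for b in(-1,1)]).round(),proj(W,[o+a*45*x+b*60*y+[0,0,50] for a in(-1,1) for b in(-1,1)]).round())
hsv=cv2.cvtColor(w,cv2.COLOR_BGR2HSV); m=((hsv[...,1]<40)&(hsv[...,2]>120)).astype(np.uint8)
n,_,s,c=cv2.connectedComponentsWithStats(m)
for i in range(1,n):
    if s[i,4]>300: print(s[i],c[i].round())
E
```

```text
[569.7664835812062, 157.93692646914243, 280.1043280237414] [0.9671789301694285, -0.2540961620174358, -0.00011010898139688826, 0.00021297967281399876]
[[354. 214.]
 [294. 214.]
 [354. 200.]
 [294. 200.]] [[379. 230.]
 [269. 230.]
 [382. 146.]
 [266. 145.]]
[ 428  125   81   47 1699] [466. 147.]
[593 139  21  42 571] [602. 160.]
[   0  176   46   72 1540] [ 18. 217.]
[ 294  181   61   33 1710] [324. 199.]
[543 445  34  35 879] [559. 463.]
```

```bash
python3 - <<'E'
from h import *
w=cv2.imread("pics/w5.png"); W=cam("wrist",np.load("st5.npz"))
hsv=cv2.cvtColor(w,cv2.COLOR_BGR2HSV); m=((hsv[...,1]<40)&(hsv[...,2]>120))
e=[(u,175+np.where(m[175:225,u])[0].max()) for u in range(297,353) if m[175:225,u].any()]
e=np.array(e);k=np.polyfit(e[:,0],e[:,1],1);print(k,np.degrees(np.arctan(k[0])))
a,b=[onz(W,(u,np.polyval(k,u)+.5),140) for u in (294,354.5)]; print(a,b,np.degrees(np.arctan2(*(a-b)[1::-1])),(a+b)/2)
E
```

```text
[-2.15091156e-16  2.13000000e+02] -1.2323815452985999e-14
[577.38423585 182.71004215 140.        ] [552.39641107 138.4791335  140.        ] 60.53614270814273 [564.89032346 160.59458782 140.        ]
```

The jig's position and yaw match the tool to within a fraction of a millimetre and a degree. I'll descend and grip.

Emit:
{"op": "drive_tool", "data": {
  "targets": [
    [-1,0,0,45,0],
    [-1,0,0,90,0],
    [-1,0,0,130,0],
    [-1,0,0,165,0],
    [-1,0,0,195,0],
    [-1,0,0,215,0],
    [-1,0,0,220,0],
    [-1,0,0,220,0]
  ]
}}

```text
clock: 9.05
position: [570.0, 158.1, 60.2]
ee_rot: [0.967, -0.254, -0.0, 0.0]
contact_force: [0.6, -0.5, 0.7]
gripper_width: 85.4
grasp_force: 0.0
```

Emit:
{"op": "drive_tool", "data": {
  "targets": [
    [0,0,0,0,0],
    [0.3,0,0,0,0],
    [1,0,0,0,0],
    [1,0,0,0,0],
    [1,0,0,0,0],
    [1,0,0,0,0]
  ]
}}

```text
clock: 9.65
position: [570.7, 159.0, 61.8]
ee_rot: [0.967, -0.253, 0.001, -0.0]
contact_force: [-1.6, -1.3, 5.7]
gripper_width: 49.5
grasp_force: 61.4
```

Emit:
{"op": "drive_tool", "data": {
  "targets": [
    [1,0,0,-20,0],
    [1,0,0,-50,0],
    [1,0,0,-90,0],
    [1,0,0,-130,0],
    [1,0,0,-160,0],
    [1,0,0,-160,0],
    [1,0,0,-160,0]
  ]
}}

```text
clock: 10.35
position: [569.4, 159.3, 219.9]
ee_rot: [0.967, -0.254, -0.0, -0.001]
contact_force: [-0.1, 0.1, -3.1]
gripper_width: 49.2
grasp_force: 62.8
```

```bash
python3 - <<'E'
from h import *
st=arm.read_state(); w=arm.get_image("wrist"); s=arm.get_image("side"); cv2.imwrite("pics/w6.png",w); cv2.imwrite("pics/s6.png",s)
np.savez("st6.npz",position=st["position"],ee_rot=st["ee_rot"])
W=cam("wrist",st);S=cam("side")
a=-2*np.arctan2(.2535,.967);a=-.513
x,y=np.array([np.cos(a),np.sin(a),0]),np.array([-np.sin(a),np.cos(a),0]);o=np.array([*st["position"][:2],st["position"][2]-50])
P=[o+i*6*x+b*25*y+[0,0,z] for z in (130,0) for i in(-1,1) for b in(-1,1)]
print("pred W",proj(W,P[:4]).round(1).tolist());print("pred S",proj(S,P).round(1).tolist())
for n,im,b in (("W",w,(230,420,60,300)),("S",s,(180,400,120,420))):
    hsv=cv2.cvtColor(im,cv2.COLOR_BGR2HSV); m=((hsv[...,1]<45)&(hsv[...,2]>110)).astype(np.uint8)
    k,_,q,c=cv2.connectedComponentsWithStats(m)
    print(n,[(q[i].tolist()) for i in range(1,k) if q[i,4]>120 and b[0]<c[i][0]<b[1]])
print(st["contact_force"],st["position"])
E
```

```text
pred W [[408.7, 383.9], [239.5, 384.0], [411.1, 348.1], [237.0, 348.2]]
pred S [[317.1, 220.1], [281.5, 231.6], [312.6, 215.7], [277.2, 226.9], [319.0, 297.8], [287.0, 310.1], [314.9, 292.9], [283.2, 305.0]]
W [[238, 229, 173, 154, 18912], [221, 280, 32, 57, 659], [397, 280, 33, 56, 626]]
S [[0, 0, 608, 390, 94264], [339, 146, 128, 130, 6330], [254, 219, 66, 93, 3394], [354, 305, 40, 42, 724]]
[-0.13378008  0.13896747 -3.09904903] [569.41152108 159.26290928 219.86796658]
```

The grip held with no slip: the predicted top edge of the jig matches the picture. I'll carry it to a point outside the branch tip.

Emit:
{"op": "drive_tool", "data": {
  "targets": [
    [1,-1,20,0,-1],
    [1,-2,55,0,-3],
    [1,-4,95,0,-6],
    [1,-5,135,0,-8],
    [1,-7,175,0,-10],
    [1,-8,215,0,-13],
    [1,-10,255,0,-15],
    [1,-11,295,0,-17],
    [1,-12,320,0,-19],
    [1,-12.6,332.6,0,-19.6],
    [1,-12.6,332.6,0,-19.6],
    [1,-12.6,332.6,0,-19.6]
  ]
}}

```text
clock: 11.65
position: [395.3, -124.6, 219.1]
ee_rot: [0.996, -0.086, -0.001, -0.0]
contact_force: [-0.3, -0.2, -2.4]
gripper_width: 49.3
grasp_force: 62.7
```

Emit:
{"op": "drive_tool", "data": {
  "targets": [
    [1,0,0,30,0],
    [1,0,0,55,0],
    [1,0,0,64,0],
    [1,0,0,64,0],
    [1,0,0,64,0]
  ]
}}

```text
clock: 12.15
position: [396.9, -124.4, 156.9]
ee_rot: [0.996, -0.085, 0.001, 0.0]
contact_force: [-0.2, -0.2, -2.5]
gripper_width: 49.4
grasp_force: 62.7
```

```bash
python3 - <<'E'
from h import *
st=arm.read_state(); w=arm.get_image("wrist"); s=arm.get_image("side"); cv2.imwrite("pics/w7.png",w); cv2.imwrite("pics/s7.png",s)
np.savez("st7.npz",position=st["position"],ee_rot=st["ee_rot"])
p=st["position"]; q=st["ee_rot"]; yaw=2*np.arctan2(q[1],q[0]); print(p,np.degrees(yaw))
X,Y=np.array([np.cos(yaw),np.sin(yaw)]),np.array([np.sin(yaw),-np.cos(yaw)])
W=cam("wrist",st)
for th in (169.8,170.2,170.6):
    u=np.array([np.cos(np.radians(th)),np.sin(np.radians(th))]); a=np.array([543.4,-151.])
    d=a+62*u-p[:2]; print(th,"to r62: tx %.1f ty %.1f"%(d@X,d@Y))
# branch tip & hub in the image
u=np.array([np.cos(np.radians(170.2)),np.sin(np.radians(170.2))]);a=np.array([543.4,-151.])
print("pred hub,tip",proj(W,[[*a,219],[*(a+100*u),216]]).round(1).tolist())
hsv=cv2.cvtColor(w,cv2.COLOR_BGR2HSV); m=((hsv[...,1]<45)&(hsv[...,2]>110)).astype(np.uint8)
for r in range(60,400,20):
    c=np.where(m[r,220:440])[0]+220
    if len(c): print(r,[(int(g[0]),int(g[-1])) for g in np.split(c,np.where(np.diff(c)>1)[0]+1) if len(g)>4])
E
```

```text
[ 396.89688475 -124.38473503  156.87879874] -9.736246831337906
169.8 to r62: tx 86.9 ty 1.0
170.2 to r62: tx 86.9 ty 1.4
170.6 to r62: tx 86.9 ty 1.8
pred hub,tip [[329.3, -235.2], [327.8, 187.3]]
60 [(309, 341)]
80 [(309, 341)]
100 [(309, 340)]
120 [(309, 340)]
140 [(309, 339)]
160 [(309, 339)]
180 [(309, 339)]
200 [(311, 336)]
240 [(282, 371)]
260 [(274, 377)]
280 [(266, 385)]
300 [(269, 390)]
320 [(267, 279), (289, 366), (370, 398)]
340 [(258, 406)]
360 [(239, 409)]
380 [(244, 405)]
```

Emit:
{"op": "drive_tool", "data": {
  "targets": [
    [1,10,0.4,0,0],
    [1,20,0.4,0,0],
    [1,28,0.4,0,0],
    [1,34,0.4,0,0],
    [1,40,0.4,0,0],
    [1,46,0.4,0,0],
    [1,52,0.4,0,0],
    [1,58,0.4,0,0],
    [1,64,0.4,0,0],
    [1,64,0.4,0,0]
  ]
}}

```text
clock: 13.25
position: [459.6, -136.0, 156.1]
ee_rot: [0.996, -0.085, 0.0, 0.0]
contact_force: [-0.6, -0.3, -1.7]
gripper_width: 49.3
grasp_force: 62.8
```

Emit:
{"op": "drive_tool", "data": {
  "targets": [
    [1,8,0,0,0],
    [1,16,0,0,0],
    [1,22,0,0,0],
    [1,22,0,0,0],
    [1,22,0,4,0],
    [1,22,0,8,0],
    [1,22,0,11,0],
    [1,22,0,11,0],
    [1,22,0,11,0]
  ]
}}

```text
clock: 14.15
position: [480.3, -139.6, 145.1]
ee_rot: [0.996, -0.085, -0.0, 0.0]
contact_force: [0.4, -0.5, -1.1]
gripper_width: 49.3
grasp_force: 62.8
```

```bash
python3 - <<'E'
from h import *
s=arm.get_image("side"); print(arm.read_state()["position"],arm.read_state()["contact_force"])
o=np.hstack([cv2.resize(s[130:320,350:490],(442,600),interpolation=cv2.INTER_CUBIC)]); cv2.imwrite("pics/a6.png",o)
E
```

```text
[ 480.47664864 -139.64154831  145.21119945] [ 0.12110576  0.56290815 -1.47400793]
```

Emit:
{"op": "drive_tool", "data": {
  "targets": [
    [1,0,0,1,0],
    [1,0,0,2,0],
    [1,0,0,2,0],
    [1,0,0,2,0]
  ]
}}

```text
clock: 14.6
position: [480.6, -139.6, 143.5]
ee_rot: [0.996, -0.085, 0.0, 0.0]
contact_force: [-0.5, -0.5, 0.9]
gripper_width: 49.3
grasp_force: 63.2
```

Emit:
{"op": "drive_tool", "data": {
  "targets": [
    [1,0,0,1,0],
    [1,0,0,1,0],
    [1,0,0,1,0]
  ]
}}

```text
clock: 14.9
position: [480.7, -139.7, 143.4]
ee_rot: [0.996, -0.085, 0.001, 0.0]
contact_force: [-2.2, 2.3, 6.0]
gripper_width: 49.0
grasp_force: 63.8
```

Emit:
{"op": "drive_tool", "data": {
  "targets": [
    [1,0,0,-1,0],
    [1,0,0,-1,0],
    [0.1,0,0,-1,0],
    [0,0,0,-1,0],
    [-0.2,0,0,-1,0],
    [-0.5,0,0,-1,0],
    [-0.5,0,0,-1,0],
    [-0.5,0,0,-1,0],
    [-0.5,0,0,-1,0]
  ]
}}

```text
clock: 15.8
position: [480.5, -139.6, 143.0]
ee_rot: [0.996, -0.085, -0.0, 0.0]
contact_force: [-0.1, -0.4, 0.3]
gripper_width: 64.5
grasp_force: 0.0
```

```bash
python3 - <<'E'
from h import *
st=arm.read_state();print(st["contact_force"],st["gripper_width"])
w=arm.get_image("wrist");s=arm.get_image("side")
o=np.zeros((600,800,3),np.uint8); o[:360,:480]=cv2.resize(w,(480,360)); o[:600,480:]=cv2.resize(s[130:320,375:476],(320,600),interpolation=cv2.INTER_CUBIC)
cv2.imwrite("pics/a7.png",o)
W=cam("wrist",st); m=cv2.cvtColor(w,cv2.COLOR_BGR2HSV); m=((m[...,1]<45)&(m[...,2]>110))
for r in range(40,400,15):
    c=np.where(m[r,180:480])[0]+180
    if len(c): print(r,[(int(g[0]),int(g[-1])) for g in np.split(c,np.where(np.diff(c)>1)[0]+1) if len(g)>4])
E
```

```text
[-0.07411612 -0.38730082  0.33280722] 64.45097897507641
40 [(305, 343)]
55 [(306, 342)]
70 [(306, 342)]
85 [(180, 199), (210, 222)]
100 [(180, 199), (212, 223)]
115 [(180, 201), (215, 223)]
130 [(180, 259), (387, 479)]
145 [(180, 259), (386, 479)]
160 []
175 [(180, 193)]
190 [(180, 198)]
205 [(307, 321), (323, 340)]
220 [(307, 339)]
235 [(284, 289), (301, 340), (348, 364)]
250 [(274, 285), (287, 296), (298, 361), (363, 370)]
265 [(271, 280), (285, 376)]
280 [(263, 362)]
295 [(257, 350), (376, 389)]
310 [(251, 275), (286, 335), (338, 395)]
325 [(246, 283), (285, 297), (307, 335), (349, 401)]
340 [(201, 206), (240, 407), (443, 449)]
355 [(238, 409)]
370 [(239, 408)]
385 [(310, 333)]
```

Emit:
{"op": "drive_tool", "data": {
  "targets": [
    [-0.5,0,0,-15,0],
    [-0.5,0,0,-40,0],
    [-0.5,0,0,-80,0],
    [-0.5,0,0,-125,0],
    [-0.5,0,-20,-166,0],
    [-0.5,3,-50,-166,0],
    [-0.5,3,-81,-166,0],
    [-0.5,3,-81,-166,0],
    [-0.5,3,-81,-166,0],
    [-0.5,3,-81,-166,0],
    [-0.5,3,-81,-166,0],
    [-0.5,3,-81,-166,0]
  ]
}}

```text
clock: 17.1
position: [497.1, -61.0, 309.1]
ee_rot: [0.996, -0.086, -0.0, 0.0]
contact_force: [0.9, 0.0, 0.2]
gripper_width: 63.9
grasp_force: 0.0
```

```bash
python3 - <<'E'
from h import *
st=arm.read_state();w=arm.get_image("wrist");s=arm.get_image("side");cv2.imwrite("pics/w8.png",w)
np.savez("st8.npz",position=st["position"],ee_rot=st["ee_rot"])
print(st["position"],st["ee_rot"])
o=np.zeros((600,800,3),np.uint8); o[:600,:480]=cv2.resize(w[60:310,260:460],(480,600),interpolation=cv2.INTER_CUBIC); o[:600,480:]=cv2.resize(s[130:320,375:476],(320,600),interpolation=cv2.INTER_CUBIC)
cv2.imwrite("pics/a8.png",o)
E
```

```text
[497.06307839 -60.97892852 309.07061724] [ 9.96297207e-01 -8.59759757e-02 -5.68608509e-05  5.33171532e-05]
```

View pics/a8.png

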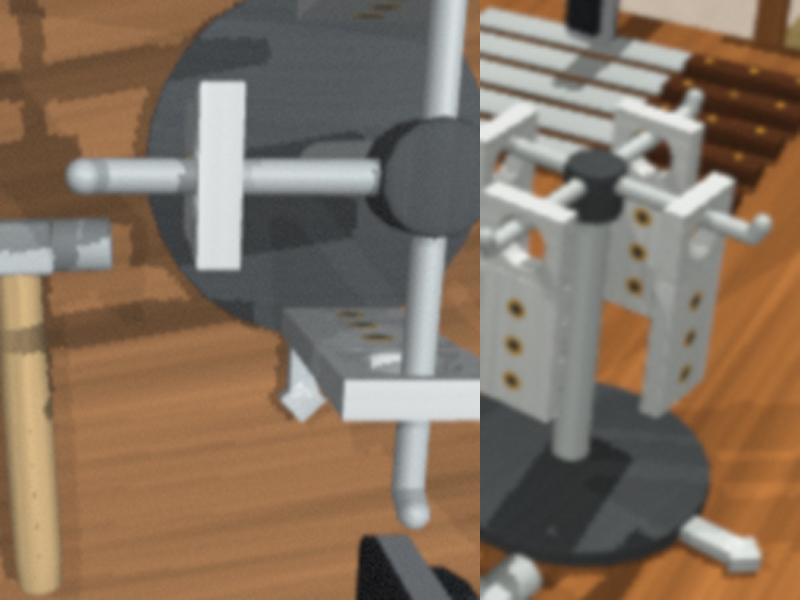

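The jig hangs on the empty branch in both views. The last alignment check uses these crop pixels: hub (438,177), tip (412,508), pointer tip (303,421).

```bash
python3 - <<'E'
from h import *
W=cam("wrist",np.load("st8.npz")); f=lambda x,y,z:onz(W,((x+.5)/2.4-.5+260,(y+.5)/2.4-.5+60),z)
ang=lambda v:np.degrees(np.arctan2(v[1],v[0]))
h=f(438,177,219);t=f(412,508,217);p=f(303,421,5);l=f(85,176,217);l2=f(378,176,212)
print(h,"branch",ang(t-h),"left branch+90",ang(l-l2)+90,ang(l-h)+90,"pointer",ang(p-h),p)
w=cv2.imread("pics/w8.png"); w0=cv2.imread("pics/w4.png")
# second frame: is the jig still?
st=arm.read_state(); a=arm.get_image("side")
E
```

```text
[ 543.53603281 -149.68211945  219.        ] branch 170.46292823696558 left branch+90 170.0313453116998 169.9978331323936 pointer 170.43874797047275 [ 411.90046863 -127.50918901    5.        ]
```

Emit:
{"op": "drive_tool", "data": {
  "targets": [
    [-0.5,0,0,0,0],
    [-0.5,0,0,0,0],
    [-0.5,0,0,0,0],
    [-0.5,0,0,0,0],
    [-0.5,0,0,0,0],
    [-0.5,0,0,0,0],
    [-0.5,0,0,0,0],
    [-0.5,0,0,0,0],
    [-0.5,0,0,0,0],
    [-0.5,0,0,0,0]
  ]
}}

```text
clock: 18.25
position: [497.2, -60.3, 309.1]
ee_rot: [0.996, -0.085, -0.0, -0.0]
contact_force: [0.4, -0.7, -0.3]
gripper_width: 64.2
grasp_force: 0.0
```

```bash
python3 - <<'E'
from h import *
w=arm.get_image("wrist"); o=cv2.imread("pics/w8.png")
d=cv2.absdiff(w,o).max(2)[200:270,370:480]; print("changed px",int((d>40).sum()),d.mean())
E
```

```text
changed px 78 5.068181818181818
```

The branch reads 170.0–170.5° and the pointer 170.4°. The jig is hanging still and the robot is clear of everything.

```bash
python3 -c "
from bench import arm
print(arm.job_done())"
```

```text
the job is handed in; nothing more can be done
None
```

The job is handed in at about 18 s: the empty branch is lined up with the pointer to within about 0.5° by my measurement, the jig hangs still on it by its eye, and the hammer, tin and blank were not touched.

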